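# Level the coupe stand with a spirit level

### The job

Level the low wooden glass stand before coupes are served on it: lift the spirit level up and off the two hooks of the tool rail, lay it upright lengthwise along the middle of the stand's board and let go, then turn the knob of the screw foot until the bubble stands centred between its two lines. Then press down on top of the level with the fingertips, in a light, steady push of about 10 N and finish while still pressing it on the board, with the bubble still centred; do not shove the stand along or disturb the coupe, the small bottle and the jigger.

Things in the scene. Friction and masses are not known exactly. Their poses are not given: they have to be found in the camera images.
- level: aluminium spirit level with black end caps, 200 long (its x) x 24 wide (y) x 50 high (z), 0.3 kg; origin at the centre of its underside, z up in use. On each side of the middle a hand hole goes through it along y, 44 to 80 mm from the middle, 17 to 39 mm above the underside. Between the holes it is solid: grip there across the 24 mm width from above. It starts hanging level on the rail
- vial_mid (a point): fixed middle of the yellow-green vial, between its two black lines (20.6 mm apart), 46 mm above the level's underside. The vial lies in a notch of the top edge, over the middle 64 mm, crown flush with the top edge; beyond 32 mm from the middle on either side the top edge is solid and flat, good to press on
- bubble_mid (a point): middle of the pale bubble, 14 mm long, that runs along the vial (the level's x) towards the higher end, 0.7 mm for each milliradian of tilt, at most 19 mm; it settles within about 1 s. Centred when over vial_mid
- rack: tool rail, fixed: wooden foot 70 (x) x 250 (y) x 14 mm, brass posts at y = +-111 mm and a rail (9 mm thick) along y between them at 175 mm height; origin at the centre of its underside, -x is the front, where the two long hooks stick out. A strainer and a bottle opener hang behind the rail
- stand: low loose stand, 2.2 kg: wooden board 360 (x) x 120 (y) x 18 mm, top 78 mm over the worktop, on two fixed legs at x = -150, y = +-42 mm and one screw foot at x = +140, y = 0; origin on the worktop under the board's middle. The screw foot's end (+x) starts 2.5 to 6 mm too low
- board_mid (a point): on top of the board, on its centre line, 45 mm from the middle towards the two fixed legs: the place for the middle of the level, which leaves room for the knob. Round the work: the side of a tall cabinet rises 80 mm or more beyond the stand's knob end, and a glass shelf hangs 0.6 m over the rear of the worktop, from about the rail backwards
- knob_grip (a point): on the upright axis of the screw foot's round fluted brass knob (37 mm across, 22 mm high), halfway up it, about 119 to 125 mm over the worktop. Clockwise seen from above raises the +x end of the board: 10 mm a turn, 1.6 mm, 5.5 mrad or 3.85 mm of bubble per rad; the bubble shifts towards the knob. It turns stiffly (0.08 N m) and stays where left
- hooks_mid (a point): midpoint between the two hooks, under the hanging level's middle, x = -75 mm, 175 mm high in the rack's frame, axes as the rack's. Hooks: 5 mm wire at y = +-62 mm, from the rail forward (-x) to x = -98 mm, tips turned up 8 mm above the wire. A wire bears the upper edge of each hand hole: lift the level 9 to 16 mm (12 is best), draw it forward 45 mm or more, and it is free
- coupe_a: wide-bowled coupe glass, 97 across, 158 high, origin under its foot, to the right of the tool rail: leave alone
- bitters_bottle: small brown bottle, 48 across, 134 high, origin under its base, beyond the stand's knob end: leave alone
- jigger: small brass double-cone measure, 44 across, 80 high, origin under its base, to the left of the tool rail: leave alone

How it is judged:
On the way, in this order (a step that is already met when the one before it is completed fails the run):
1. the spirit level is lifted up and off both hooks, clear in front of the rail, in the gripper (x of level in the frame of rack below -0.115 m and contact force between level and rack below 0.1 N and height (world z) of level above 0.1 m and contact force between the fingers and level above 2 N), for 0.1 s.
2. the level lies upright along the board of the stand, let go, and its bubble shows the tilt (z of level in the frame of stand between 0.072 and 0.084 m and y of level in the frame of stand between -0.035 and 0.035 m and angle between the x axis of level and the x axis of stand, either way round below 0.15 rad and angle between level's own z axis and vertical below 0.06 rad and contact force between level and stand above 1 N and contact force between the fingers and level below 0.3 N and (x of bubble_mid in the frame of level above 0.0038 m or x of bubble_mid in the frame of level below -0.0038 m)), for 0.2 s.
3. with the level lying untouched on the board, the bubble stands between its lines (z of level in the frame of stand between 0.072 and 0.084 m and y of level in the frame of stand between -0.035 and 0.035 m and angle between the x axis of level and the x axis of stand, either way round below 0.15 rad and angle between level's own z axis and vertical below 0.06 rad and contact force between level and stand above 1 N and contact force between the fingers and level below 0.3 N and x of bubble_mid in the frame of level between -0.0027 and 0.0027 m), for 0.3 s.
At the end, for the whole second after the job is handed in: The robot still presses the level on the board with 3 to 30 N; level upright, within 35 mm of the board's centre line and 0.15 rad of its direction; bubble within 2.7 mm of the middle of the vial; board level within 8 mrad; nothing moving (z of level in the frame of stand between 0.072 and 0.084 m and y of level in the frame of stand between -0.035 and 0.035 m and angle between the x axis of level and the x axis of stand, either way round below 0.15 rad and angle between level's own z axis and vertical below 0.06 rad and contact force between level and stand above 1 N and x of bubble_mid in the frame of level between -0.0027 and 0.0027 m and angle between stand's own z axis and vertical below 0.008 rad and contact force between the fingers and level between 3 and 30 N and contact force between level and stand above 5 N and linear speed of each of level, stand below 0.02 m/s); the arm keeps its last pose, push and grip.
It fails at once if the coupe, the small bottle or the jigger is tipped over or pushed more than 25 mm (distance of any of coupe_a, bitters_bottle, jigger from where it was at the start of the episode above 0.025 m or angle between any of coupe_a, bitters_bottle, jigger's own z axis and vertical above 0.5 rad).
It fails at once if the stand is shoved more than 40 mm (distance of stand from where it was at the start of the episode above 0.04 m).
It fails at once if the level drops to the worktop (height (world z) of level below 0.05 m).
It also fails if it takes over 67 s, if anything falls off the work surface, if the arm or the gripper's body presses on something with over 40 N, if the wrist force passes 120 N, or if a joint passes its speed limit or range.

### The arm

A 6-joint arm with a two-finger parallel gripper is mounted at the origin on a cart in front of the work surface, level with it; the furniture and walls round the work are solid. World frame = base frame: x ahead of the robot, y to its left, z up, the work surface at z = 0. Lengths are in m, angles in rad, forces in N, time in s.
With the tool pointing down it reaches from about 0.375 to 0.975 m from the base axis. Payload 3.8 kg.
Tool frame: the origin (TCP) lies midway between the tips of the shut fingers; the grasp point (between the pads) lies 19 mm behind it; z points along the fingers, y is the line along which they close (so a half turn about z gives the same grasp; the last joint's range is limited). The gripper opens to 85 mm and grips with 20 to 120 N. Pads are 22 mm wide; open, the fingers measure 114 mm over their backs; the gripper's body (76 mm by 85 mm) begins 54 mm behind the grasp point. The pads swing forward as they close: fully open they stand 13 mm farther back than shut.
Start: joints at [-1.28, 0.264, 1.604, -0, 1.274, -0.037], TCP at [0.217, -0.639, 0.231] pointing down, gripper open.
Joint ranges: [-2.63, 2.63], [-0.94, 2.18], [0.31, 2.57], [-1.31, 4.45], [0, 2.66], [-2.55, 2.55]. Speed limits (rad/s): [2.57, 2.57, 3.14, 3.14, 3.14, 3.14].

### API

Orientations are given as a rotation vector (axis times angle).
In Python, from workcell import bot, cams gives the robot as it stands.
- The arm moves only by the tool play_rows, never from a script. Its argument "rows" is a list of rows, each a list of 2 entries, a list of its own where there are three numbers: the shift along the tool's x, y, z scaled (see below), then the turn, a rotation vector about the tool's x, y, z scaled (see below). A call has 1 to 20 rows; each row is the pose to reach, as a shift and turn from the pose commanded when the call began, along the tool's axes at that moment; what a row does not reach only later rows make up. The controller multiplies each number of a shift by 250 mm and each number of a turn by 45 degrees. A row lasts 1/12 s, in which the tool goes at most 41.7 mm and 7.16 degrees, less where a joint would pass 70% of its speed; a pose out of reach is approached as far as the arm can. A call with a number of a shift or a turn outside -1 to 1 is refused whole. A call with a gripper value outside its range is refused whole. "claw" is the opening, from -1 (shut) to 1 (fully open), set as the call begins (left out, the last holds). The fingers move at their own pace and stop on an object; "newtons" is the grip in N (left out, the last holds). Time passes only in rows, so rows that repeat a pose let the fingers close. It gives the time, the measured TCP pose, the force, the opening and the grip force at its end, in the units of the state.
- bot.read_state(): the state, without advancing time (a new reading comes with each control period).
- cams.read_camera(name): name is "scene" or "top" or "wrist"; returns a dict with "image" (384x512x3 uint8, red, green, blue), "K" (3x3 intrinsics, pixels), "T" (4x4, takes a point from camera to world coordinates); the wrist camera has in their place "mount" (4x4, takes a point from camera to tool coordinates, whose origin is the TCP and whose axes are the flange's). Camera axes: x right, y down, z forward; pixel columns grow to the right and rows downward; lengths in m; the calibration is good to about 2 mm. A picture is of the moment at which its call begins: read the wrist's pose just before it. There is no depth.
- bot.finish_job(): hands the job in; it is judged then, once.
The state is a dict: "time": time; "q": joint angles; "joint_vel": joint speeds; "joint_torque": joint torques, N m; "tool_pos": TCP position; "tcp_rot": TCP orientation; "wrist_force": force on the tool from outside, world axes, zero at the start; "torque": the same for the moment, N m; "width": opening from 0.0 (shut) to 1.0 (fully open); "grip_force": force on a finger pad.
Only numpy, scipy, OpenCV 4.12 (cv2) and the standard library are available. Lean on these libraries where they do the work, as an engineer would, in place of code of your own. Each camera call takes 0.05 s, during which the arm holds its last target. There are 200 camera calls.

## Working session

There is one attempt and no reset: what is moved stays moved. The work goes in short steps, Python scripts to look and compute and a tool call to move; the robot and the scene stay as the last step left them, time stands still between calls to the robot, and variables do not carry over. Pictures are saved under pics/ and viewed, at most 10 in all, crops included, and the job is handed in when it is done.

Besides the shell and the picture viewer there is one more tool, called after "Emit:" as name(argument=value, ...), one argument or row to a line, values as JSON. play_rows: Moves the arm, as the interface text tells. Its arguments: {"type":"object","properties":{"rows":{"type":"array","items":{"type":"array"}},"claw":{"type":"number"},"newtons":{"type":"number"}},"required":["rows"]}

```bash
ls; mkdir -p pics; python3 - <<'E'
from workcell import bot, cams
import cv2, numpy as np
np.set_printoptions(precision=4,suppress=True)
s=bot.read_state(); print(s)
ims=[]
for n in ["scene","top"]:
    c=cams.read_camera(n); cv2.imwrite(f"pics/{n}0.png",c["image"][:,:,::-1]); print(n,c["K"],c["T"])
    np.savez(f"{n}.npz",K=c["K"],T=c["T"])
c=cams.read_camera("wrist"); print(c["K"],c["mount"]); cv2.imwrite("pics/wrist0.png",c["image"][:,:,::-1])
E
```

```text
pics
{'time': 0.0, 'q': array([-1.2799,  0.2647,  1.6054, -0.    ,  1.2737, -0.0369]), 'joint_vel': array([ 0.0015,  0.0014, -0.0012, -0.0004,  0.0023,  0.0009]), 'joint_torque': array([  0.0021, -51.5109, -36.7314,  -0.    ,   0.0128,   0.    ]), 'tool_pos': array([ 0.2171, -0.6384,  0.23  ]), 'tcp_rot': array([-3.0973, -0.5122,  0.0005]), 'wrist_force': array([-0.1622, -0.2424,  0.2862]), 'torque': array([-0.0093, -0.029 ,  0.0194]), 'grip_force': 0.0, 'width': 0.9978992445184248}
scene [[458.1521   0.     262.7663]
 [  0.     458.1521 199.5184]
 [  0.       0.       1.    ]] [[-0.4416 -0.496   0.7477 -0.2689]
 [-0.897   0.2623 -0.3558  0.6199]
 [-0.0197 -0.8278 -0.5607  0.8019]
 [ 0.      0.      0.      1.    ]]
top [[401.4438   0.     246.229 ]
 [  0.     401.4438 191.3933]
 [  0.       0.       1.    ]] [[ 0.0203 -0.9843  0.1754  0.3857]
 [-0.9998 -0.0186  0.0113  0.1876]
 [-0.0078 -0.1756 -0.9844  1.2351]
 [ 0.      0.      0.      1.    ]]
[[338.5689   0.     257.7119]
 [  0.     338.5689 186.3537]
 [  0.       0.       1.    ]] [[ 0.0005 -0.9536 -0.3011  0.0779]
 [ 1.      0.0005  0.0001  0.0001]
 [ 0.     -0.3011  0.9536 -0.1431]
 [ 0.      0.      0.      1.    ]]
```

View pics/scene0.png

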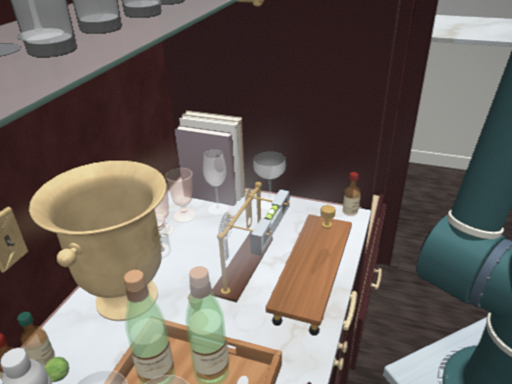

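View pics/top0.png

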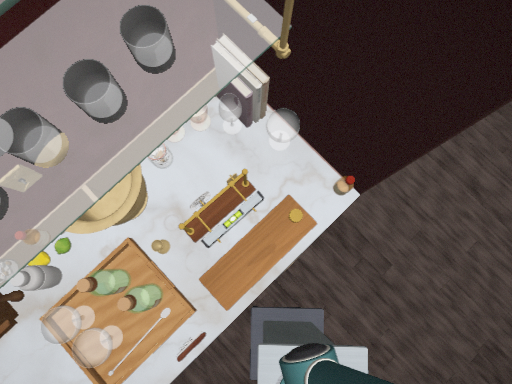

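The scene and top views show the level (yellow vial at about (233,218) in top and (272,212) in scene), the rail behind it, and the stand with its brass knob at top (296,215) and scene (328,212). I'll enlarge crops to get exact pixels.

```bash
python3 - <<'E'
import cv2
a=cv2.imread("pics/top0.png")[165:315,175:365]; b=cv2.imread("pics/scene0.png")[170:340,205:375]
cv2.imwrite("pics/top1.png",cv2.resize(a,None,fx=4,fy=4,interpolation=cv2.INTER_CUBIC))
cv2.imwrite("pics/scene1.png",cv2.resize(b,None,fx=3.5,fy=3.5,interpolation=cv2.INTER_CUBIC))
E
```

```text
(no output)
```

View pics/top1.png

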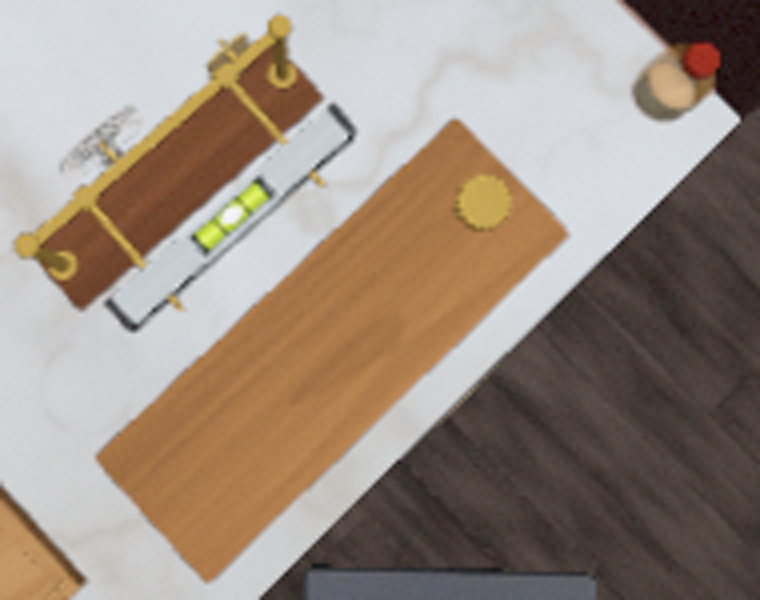

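View pics/scene1.png

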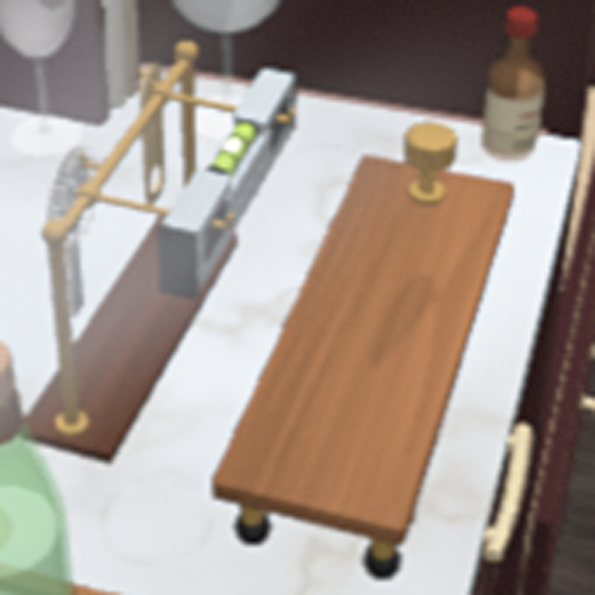

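```bash
cat > h.py <<'E'
import numpy as np, cv2
np.set_printoptions(precision=4,suppress=True)
def P(n):
    d=np.load(n+".npz"); return d["K"]@np.linalg.inv(d["T"])[:3]
def tri(PA,a,PB,b):
    X=cv2.triangulatePoints(PA,PB,np.float64(a).reshape(2,1),np.float64(b).reshape(2,1))[:,0]; X=X[:3]/X[3]
    r=[np.linalg.norm((Q@np.r_[X,1])[:2]/(Q@np.r_[X,1])[2]-p) for Q,p in((PA,a),(PB,b))]
    return X,max(r)
def onplane(Q,p,z):  # world point at height z seen at pixel p
    A=np.c_[Q[:,0],Q[:,1],-np.r_[p,1]]; return np.r_[np.linalg.solve(A,-(Q[:,2]*z+Q[:,3]))[:2],z]
E
python3 - <<'E'
from h import *
T,S=P("top"),P("scene")
t=lambda u,v:np.array([175+(u+.5)/4-.5,165+(v+.5)/4-.5]); s=lambda u,v:np.array([205+(u+.5)/3.5-.5,170+(v+.5)/3.5-.5])
R={}
for n,a,b in [("vial",(232,215),(235,148)),("c1",(457,119),(365,157)),("c2",(568,234),(513,184)),("c3",(209,582),(405,533)),("c4",(97,457),(216,487)),
 ("knobtop",(484,202),(431,139)),("post1",(28,245),(56,228)),("post2",(281,27),(187,48))]:
    X,r=tri(T,t(*a),S,s(*b)); R[n]=X; print(n,X,r)
c=[onplane(T,t(*p),.078) for p in [(457,119),(568,234),(209,582),(97,457)]]
print(c,np.mean(c,0), np.linalg.norm(c[0]-c[3]),np.linalg.norm(c[0]-c[1]))
d=(c[0]+c[1]-c[2]-c[3])/2; print("stand yaw",np.arctan2(d[1],d[0]))
k=onplane(T,t(484,202),.133);print("knob",k)
v=onplane(T,t(232,215),R["vial"][2]);print("vial",v)
for p in [(108,299),(335,105),(270,187),(194,248),(28,245),(281,27)]: print(p,onplane(T,t(*p),.205))
p=[onplane(T,t(*p),.177) for p in[(28,245),(281,27)]]; print("post mid",np.mean(p,0),np.arctan2(*(p[1]-p[0])[1::-1]), np.linalg.norm(p[0]-p[1]))
b=[onplane(T,t(*p),.19) for p in[(108,300),(335,105),(353,135)]];print(b)
E
```

```text
vial [0.4995 0.2329 0.1843] 0.44829911428694336
c1 [0.587  0.0748 0.0671] 0.07650887109677848
c2 [ 0.5038 -0.0054  0.0682] 0.07954782262962463
c3 [0.2541 0.2479 0.0692] 0.16525233921854116
c4 [0.3377 0.3297 0.0675] 0.3602629685982748
knobtop [0.5195 0.0616 0.1222] 0.043762742009583154
post1 [0.4781 0.3677 0.1817] 0.05557870849806865
post2 [0.628  0.2048 0.1826] 0.18655733149293544
[array([0.5853, 0.0761, 0.078 ]), array([ 0.5027, -0.004 ,  0.078 ]), array([0.2553, 0.2478, 0.078 ]), array([0.3386, 0.3293, 0.078 ])] [0.4205 0.1623 0.078 ] 0.353498778910119 0.1150285233944567
stand yaw -0.7963949379678873
knob [0.5181 0.0627 0.133 ]
vial [0.5002 0.2339 0.1843]
(108, 299) [0.4425 0.3108 0.205 ]
(335, 105) [0.5711 0.1677 0.205 ]
(270, 187) [0.5165 0.2089 0.205 ]
(194, 248) [0.4762 0.2568 0.205 ]
(28, 245) [0.476  0.3636 0.205 ]
(281, 27) [0.6226 0.204  0.205 ]
post mid [0.5537 0.2864 0.177 ] -0.8278588575891639 0.2225405090198717
[array([0.4427, 0.3125, 0.19  ]), array([0.5738, 0.1675, 0.19  ]), array([0.554 , 0.1553, 0.19  ])]
```

```bash
cat >> h.py <<'E'
from scipy.spatial.transform import Rotation as Ro
def pose(s): return s["tool_pos"],Ro.from_rotvec(s["tcp_rot"])
def mkR(phi): # tool down, tool y at world angle phi
    y=np.array([np.cos(phi),np.sin(phi),0]); z=np.array([0,0,-1.]); return Ro.from_matrix(np.c_[np.cross(y,z),y,z])
def chain(p,R,wps):  # print scaled rows for each waypoint from the previous one
    for q,phi in wps:
        q=np.array(q); Rt=mkR(phi); sh=R.inv().apply(q-p)/.25; tu=(R.inv()*Rt).as_rotvec()/(np.pi/4)
        print(q,phi,"shift",sh.round(3),"turn",tu.round(3),"rows>=%.1f"%max(np.linalg.norm(sh)*250/41.7,np.linalg.norm(tu)*45/7.16)); p,R=q,Rt
E
python3 - <<'E'
from h import *
from workcell import bot
p,R=pose(bot.read_state())
w=[((.42*np.cos(-1.243),.42*np.sin(-1.243),.33),-1.243)]
for a in(-.72,-.2,.3): w.append(((.43*np.cos(a),.43*np.sin(a),.33),a))
w.append(((.43,.18,.33),.76)); w.append(((.473,.135,.33),.76))
chain(p,R,w)
E
```

```text
[ 0.1352 -0.3976  0.33  ] -1.243 shift [ 0.    -1.018 -0.397] turn [-0.002 -0.    -0.   ] rows>=6.6
[ 0.3233 -0.2835  0.33  ] -0.72 shift [ 0.859 -0.19   0.   ] turn [ 0.     0.    -0.666] rows>=5.3
[ 0.4214 -0.0854  0.33  ] -0.2 shift [ 0.855 -0.227  0.   ] turn [ 0.     0.    -0.662] rows>=5.3
[0.4108 0.1271 0.33  ] 0.3 shift [ 0.825 -0.211  0.   ] turn [ 0.     0.    -0.637] rows>=5.1
[0.43 0.18 0.33] 0.76 shift [0.18  0.136 0.   ] turn [ 0.     0.    -0.586] rows>=3.7
[0.473 0.135 0.33 ] 0.76 shift [-0.249  0.001  0.   ] turn [0. 0. 0.] rows>=1.5
```

Emit:
play_rows(
  rows=[
    [[0,-0.98,-0.4],[0,0,0]],
    [[0,-0.98,-0.4],[0,0,0]],
    [[0,-0.98,-0.4],[0,0,0]],
    [[0,-0.98,-0.4],[0,0,0]],
    [[0,-0.98,-0.4],[0,0,0]],
    [[0,-0.98,-0.4],[0,0,0]],
    [[0,-0.98,-0.4],[0,0,0]],
    [[0,-0.98,-0.4],[0,0,0]],
  ],
)

```text
time: 0.82
tool_pos: [0.1379, -0.4053, 0.3337]
tcp_rot: [3.095, 0.512, 0.001]
wrist_force: [0.8, -0.7, -0.1]
width: 0.999
grip_force: 0.0
```

Emit:
play_rows(
  rows=[
    [[0.86,-0.2,0],[0,0,-0.67]],
    [[0.86,-0.2,0],[0,0,-0.67]],
    [[0.86,-0.2,0],[0,0,-0.67]],
    [[0.86,-0.2,0],[0,0,-0.67]],
    [[0.86,-0.2,0],[0,0,-0.67]],
    [[0.86,-0.2,0],[0,0,-0.67]],
    [[0.86,-0.2,0],[0,0,-0.67]],
  ],
)

```text
time: 1.4
tool_pos: [0.3287, -0.2889, 0.3302]
tcp_rot: [-2.855, -1.308, -0.001]
wrist_force: [-0.9, 0.1, 0.8]
width: 0.999
grip_force: 0.0
```

Emit:
play_rows(
  rows=[
    [[0.86,-0.23,0],[0,0,-0.67]],
    [[0.86,-0.23,0],[0,0,-0.67]],
    [[0.86,-0.23,0],[0,0,-0.67]],
    [[0.86,-0.23,0],[0,0,-0.67]],
    [[0.86,-0.23,0],[0,0,-0.67]],
    [[0.86,-0.23,0],[0,0,-0.67]],
    [[0.86,-0.23,0],[0,0,-0.67]],
  ],
)

```text
time: 1.98
tool_pos: [0.4248, -0.0888, 0.3305]
tcp_rot: [-2.418, -2.004, 0.0]
wrist_force: [-0.1, -0.1, -1.4]
width: 1.001
grip_force: 0.0
```

Emit:
play_rows(
  rows=[
    [[0.82,-0.21,0],[0,0,-0.64]],
    [[0.82,-0.21,0],[0,0,-0.64]],
    [[0.82,-0.21,0],[0,0,-0.64]],
    [[0.82,-0.21,0],[0,0,-0.64]],
    [[0.82,-0.21,0],[0,0,-0.64]],
    [[0.82,-0.21,0],[0,0,-0.64]],
    [[0.82,-0.21,0],[0,0,-0.64]],
  ],
)

```text
time: 2.57
tool_pos: [0.4111, 0.1211, 0.3307]
tcp_rot: [-1.845, -2.542, 0.002]
wrist_force: [-0.5, -1.1, -0.3]
width: 1.001
grip_force: 0.0
```

Emit:
play_rows(
  rows=[
    [[0.18,0.14,0],[0,0,-0.58]],
    [[0.18,0.14,0],[0,0,-0.58]],
    [[0.18,0.14,0],[0,0,-0.58]],
    [[0.18,0.14,0],[0,0,-0.58]],
    [[0.18,0.14,0],[0,0,-0.58]],
    [[0.18,0.14,0],[0,0,-0.58]],
    [[0.18,0.14,0],[0,0,-0.58]],
  ],
)

```text
time: 3.15
tool_pos: [0.4311, 0.1724, 0.3311]
tcp_rot: [1.235, 2.889, -0.001]
wrist_force: [-0.0, -0.8, 0.0]
width: 1.0
grip_force: 0.0
```

```bash
cat >> h.py <<'E'
def look(name):
    from workcell import bot,cams
    s=bot.read_state(); c=cams.read_camera("wrist"); M=np.eye(4); p,R=pose(s); M[:3,:3]=R.as_matrix(); M[:3,3]=p
    np.savez(name+".npz",K=c["K"],T=M@c["mount"]); cv2.imwrite(f"pics/{name}.png",c["image"][:,:,::-1]); return s,c["image"]
E
python3 -c "
from h import *
s,_=look('w1'); print(s)"
```

```text
{'time': 3.15, 'q': array([ 0.3272, -0.1914,  1.8938, -0.0006,  1.4396, -0.4355]), 'joint_vel': array([ 0.0129, -0.0049,  0.0004,  0.0034, -0.0009, -0.0072]), 'joint_torque': array([ -0.0034, -27.2596, -38.1309,  -0.0091,  -0.0021,  -0.008 ]), 'tool_pos': array([0.4311, 0.1724, 0.3311]), 'tcp_rot': array([ 1.235 ,  2.8886, -0.0011]), 'wrist_force': array([-0.0387, -0.7651,  0.0128]), 'torque': array([-0.0544,  0.042 , -0.0437]), 'grip_force': 0.0, 'width': 1.0002908778915474}
```

Emit:
play_rows(
  rows=[
    [[-0.25,0,0],[0,0,0]],
    [[-0.25,0,0],[0,0,0]],
    [[-0.25,0,0],[0,0,0]],
    [[-0.25,0,0],[0,0,0]],
  ],
)

```text
time: 3.53
tool_pos: [0.4743, 0.128, 0.3311]
tcp_rot: [-1.233, -2.889, 0.0]
wrist_force: [-1.2, -0.4, 0.2]
width: 1.001
grip_force: 0.0
```

```bash
python3 -c "
from h import *
s,_=look('w2'); print(s['tool_pos'],s['tcp_rot'],s['time'])
a=[cv2.imread(f'pics/w{i}.png') for i in(1,2)]
cv2.imwrite('pics/w12.png',cv2.resize(np.hstack(a),(800,300),interpolation=cv2.INTER_AREA))"
```

```text
[0.4743 0.128  0.3311] [-1.2331 -2.8889  0.0004] 3.5333
```

View pics/w12.png

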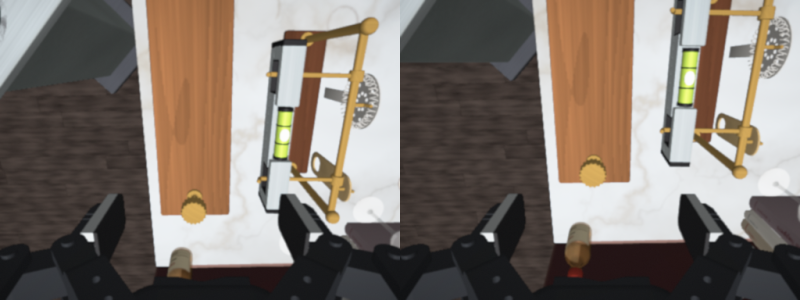

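The wrist views show the level at about (285,130), with vial (362,172) in w1 and (369,99) in w2. They also show the knob at (248,266) and (247,220), and the board. I'll segment the vial, knob and board edges next.

```bash
python3 - <<'E'
from h import *
res={}
for w in("w1","w2"):
    im=cv2.imread(f"pics/{w}.png"); hsv=cv2.cvtColor(im,cv2.COLOR_BGR2HSV)
    def big(m,clo=3):
        m=cv2.morphologyEx(m,cv2.MORPH_CLOSE,np.ones((clo,clo),np.uint8))
        n,l,st,c=cv2.connectedComponentsWithStats(m); i=1+st[1:,4].argmax(); return (l==i).astype(np.uint8),st[i]
    m,st=big(cv2.inRange(hsv,(28,110,90),(48,255,255)),9)
    r=cv2.minAreaRect(cv2.findNonZero(m)); res[w,"vial"]=np.array(r[0]); print(w,"vial",r,st)
    kx,ky={"w1":(248,266),"w2":(247,220)}[w]
    km=cv2.inRange(hsv,(16,120,110),(26,255,255)); roi=np.zeros_like(km); roi[ky-35:ky+35,kx-35:kx+35]=1
    print("knob hsv",hsv[ky,kx],"board",hsv[150,230] )
    m,st=big(km*roi); r=cv2.minEnclosingCircle(cv2.findNonZero(m)); print("knob",r,st)
    bm=cv2.inRange(hsv,(5,90,60),(17,255,255)); m,st=big(bm,7); print("board",st)
    # right and left edge lines (x as function of row)
    L=[];Rr=[]
    for y in range(20,int(st[1]+st[3]-45),4):
        xs=np.flatnonzero(m[y,:340]);  
        if len(xs): L.append((y,xs[0]));Rr.append((y,xs[-1]))
    for nm,a in(("L",L),("R",Rr)):
        a=np.array(a,float); k=np.polyfit(a[:,0],a[:,1],1); k=np.polyfit(*a[abs(a[:,1]-np.polyval(k,a[:,0]))<3].T,1); res[w,nm]=k; print(nm,k,len(a))
    col=m[:,int(.5*(np.polyval(res[w,"L"],200)+np.polyval(res[w,"R"],200)))+25]; print("end row",np.flatnonzero(col)[-1])
X,e=tri(P("w1"),res["w1","vial"],P("w2"),res["w2","vial"]); print("VIAL",X,e)
for w in("w1","w2"):
    for z in(.078,.07):
        l=[onplane(P(w),(np.polyval(res[w,"L"],y),y),z) for y in(60,200)]; r=[onplane(P(w),(np.polyval(res[w,"R"],y)+1,y),z) for y in(60,200)]
        for a in(l,r): print(w,z,a, "yaw",np.arctan2(*(a[1]-a[0])[1::-1]))
        d=(r[1]-r[0])/np.linalg.norm(r[1]-r[0]); n=np.array([-d[1],d[0]]); print("width",n@(r[0]-l[0])[:2],"mid offs",n@(r[0]+l[0])[:2]/2)
E
```

```text
w1 vial ((361.405029296875, 171.878662109375), (16.75392723083496, 60.13982009887695), 6.9529571533203125) [351 142  23  61 804]
knob hsv [ 19 144 215] board [ 13 141 166]
knob ((249.0, 264.0), 21.377656936645508) [231 243  34  43 915]
board [  187     0   112   275 26423]
L [  0.0718 187.158 ] 53
R [ -0.0238 298.1784] 53
end row 273
w2 vial ((368.1616516113281, 98.46438598632812), (18.005783081054688, 68.62088012695312), 6.009006023406982) [356  65  25  68 987]
knob hsv [ 20 143 219] board [ 13 143 184]
knob ((246.76596069335938, 217.7446746826172), 20.193653106689453) [229 198  35  40 998]
board [  188     0   111   234 22578]
L [  0.0721 187.4582] 43
R [ -0.025  298.3667] 43
end row 232
VIAL [0.4967 0.2352 0.1904] 0.22925967709230285
w1 0.078 [array([0.3123, 0.1925, 0.078 ]), array([0.4272, 0.0765, 0.078 ])] yaw -0.7902670279185521
w1 0.078 [array([0.3966, 0.2731, 0.078 ]), array([0.5107, 0.1563, 0.078 ])] yaw -0.7971484758983388
width 0.11663731690526453 mid offs 0.4162098934171996
w1 0.07 [array([0.3109, 0.1918, 0.07  ]), array([0.4282, 0.0734, 0.07  ])] yaw -0.7902670279185521
w1 0.07 [array([0.3969, 0.274 , 0.07  ]), array([0.5133, 0.1548, 0.07  ])] yaw -0.7971484758983391
width 0.11899298127790109 mid offs 0.4159252036835148
w2 0.078 [array([0.3557, 0.1484, 0.078 ]), array([0.4708, 0.0326, 0.078 ])] yaw -0.7883074234244356
w2 0.078 [array([0.4397, 0.229 , 0.078 ]), array([0.5538, 0.1122, 0.078 ])] yaw -0.79717446470684
width 0.1164565488430064 mid offs 0.4163506347586193
w2 0.07 [array([0.3543, 0.1477, 0.07  ]), array([0.4718, 0.0295, 0.07  ])] yaw -0.7883074234244354
w2 0.07 [array([0.4401, 0.2299, 0.07  ]), array([0.5565, 0.1107, 0.07  ])] yaw -0.7971744647068401
width 0.11880783219586938 mid offs 0.4160717901508843
```

```bash
python3 - <<'E'
from h import *
from workcell import bot
for w,c,h,a in(("w1",(361.4,171.9),25,6.95),("w2",(368.2,98.5),28,6.0)):
    d=np.array([-np.sin(np.radians(a)),np.cos(np.radians(a))])*h; q=[onplane(P(w),np.array(c)+k*d,.188) for k in(-1,1)]; print(q,np.arctan2(*(q[1]-q[0])[1::-1]))
for w,p in(("w1",(249,264)),("w2",(246.8,217.7))): print("knob~",onplane(P(w),p,.128))
p,R=pose(bot.read_state()); print(p)
chain(p,R,[((.4975,.235,.25),.75),((.4975,.235,.1465),.75)])
E
```

```text
[array([0.4828, 0.2514, 0.188 ]), array([0.5131, 0.2181, 0.188 ])] -0.8326341130765877
[array([0.4828, 0.2515, 0.188 ]), array([0.5131, 0.2192, 0.188 ])] -0.8162486145827301
knob~ [0.5123 0.074  0.128 ]
knob~ [0.5141 0.0703 0.128 ]
[0.4739 0.1286 0.3311]
[0.4975 0.235  0.25  ] 0.75 shift [0.241 0.363 0.325] turn [-0.    -0.001  0.019] rows>=3.3
[0.4975 0.235  0.1465] 0.75 shift [0.    0.    0.414] turn [0. 0. 0.] rows>=2.5
```

Emit:
play_rows(
  rows=[
    [[0.24,0.365,0.12],[0,0,0.03]],
    [[0.24,0.365,0.12],[0,0,0.03]],
    [[0.24,0.365,0.28],[0,0,0.03]],
    [[0.24,0.365,0.32],[0,0,0.03]],
    [[0.24,0.365,0.32],[0,0,0.03]],
    [[0.24,0.365,0.32],[0,0,0.03]],
    [[0.24,0.365,0.32],[0,0,0.03]],
  ],
  claw=0.4,
  newtons=40,
)

```text
time: 4.17
tool_pos: [0.4981, 0.2357, 0.2528]
tcp_rot: [1.261, 2.876, 0.001]
wrist_force: [0.5, 1.0, 1.2]
width: 0.699
grip_force: 0.0
```

```bash
python3 - <<'E'
from h import *
s,im=look('w3'); p,R=pose(s); print(p,s["tcp_rot"],s["width"])
hsv=cv2.cvtColor(im,cv2.COLOR_RGB2HSV); m=cv2.morphologyEx(cv2.inRange(hsv,(28,110,90),(48,255,255)),cv2.MORPH_CLOSE,np.ones((15,15),np.uint8))
n,l,st,c=cv2.connectedComponentsWithStats(m); i=1+st[1:,4].argmax(); r=cv2.minAreaRect(cv2.findNonZero((l==i).astype(np.uint8))); print(r)
for w,q in(("w1",(361.4,171.9)),("w2",(368.2,98.5))): print(tri(P("w3"),r[0],P(w),q))
b=cv2.boxPoints(r); q=[onplane(P("w3"),k,.188) for k in b]; print(np.array(q),np.mean(q,0)); 
for i in range(2): print(np.arctan2(*(q[i+1]-q[i])[1::-1]))
E
```

```text
[0.4981 0.2357 0.2528] [1.2612 2.8761 0.0013] 0.699187998824474
((258.0, 202.5), (77.0, 22.0), 90.0)
(array([0.5   , 0.2351, 0.183 ]), np.float64(0.43254060810193906))
(array([0.4986, 0.236 , 0.1866]), np.float64(1.0113097995042326))
[[0.4763 0.2506 0.188 ]
 [0.4865 0.26   0.188 ]
 [0.5233 0.2209 0.188 ]
 [0.5123 0.2108 0.188 ]] [0.4996 0.2356 0.188 ]
0.7442655818753332
-0.8159226385422199
```

View pics/w3.png

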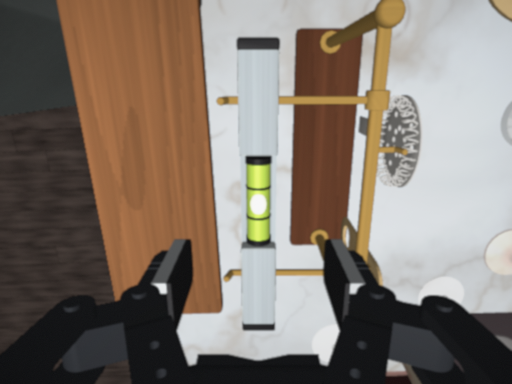

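The wrist view shows the level straight between the fingers, with the vial centre at (258,202) and the wires at rows 100 and 273. I'll descend and grip.

Emit:
play_rows(
  rows=[
    [[0,0.003,0.15],[0,0,0]],
    [[0,0.003,0.27],[0,0,0]],
    [[0,0.003,0.36],[0,0,0]],
    [[0,0.003,0.42],[0,0,0]],
    [[0,0.003,0.42],[0,0,0]],
    [[0,0.003,0.42],[0,0,0]],
    [[0,0.003,0.42],[0,0,0]],
  ],
)

```text
time: 4.8
tool_pos: [0.5003, 0.2364, 0.149]
tcp_rot: [1.262, 2.874, 0.005]
wrist_force: [-0.3, 0.5, -0.3]
width: 0.698
grip_force: 0.0
```

Emit:
play_rows(
  rows=[
    [[0,0,0],[0,0,0]],
    [[0,0,0],[0,0,0]],
    [[0,0,0],[0,0,0]],
    [[0,0,0],[0,0,0]],
    [[0,0,0],[0,0,0]],
    [[0,0,0],[0,0,0]],
    [[0,0,0],[0,0,0]],
    [[0,0,0],[0,0,0]],
  ],
  claw=-1,
  newtons=40,
)

```text
time: 5.47
tool_pos: [0.4993, 0.2364, 0.1479]
tcp_rot: [1.261, 2.876, 0.002]
wrist_force: [-0.9, -2.3, 5.4]
width: 0.275
grip_force: 40.4
```

Emit:
play_rows(
  rows=[
    [[0,0,-0.025],[0,0,0]],
    [[0,0,-0.05],[0,0,0]],
    [[0,0,-0.05],[0,0,0]],
    [[0,0,-0.05],[0,0,0]],
    [[0,0,-0.05],[0,0,0]],
  ],
)

```text
time: 5.88
tool_pos: [0.4982, 0.2361, 0.1584]
tcp_rot: [-1.262, -2.877, 0.001]
wrist_force: [-0.4, 0.2, -2.6]
width: 0.272
grip_force: 39.6
```

Emit:
play_rows(
  rows=[
    [[0,0,-0.006],[0,0,0]],
    [[0,0,-0.006],[0,0,0]],
    [[0,-0.04,-0.006],[0,0,0]],
    [[0,-0.08,-0.006],[0,0,0]],
    [[0,-0.12,-0.006],[0,0,0]],
    [[0,-0.16,-0.006],[0,0,0]],
    [[0,-0.2,-0.006],[0,0,0]],
    [[0,-0.24,-0.006],[0,0,0]],
    [[0,-0.26,-0.006],[0,0,0]],
    [[0,-0.26,-0.006],[0,0,0]],
    [[0,-0.26,-0.006],[0,0,0]],
    [[0,-0.26,-0.006],[0,0,0]],
  ],
)

```text
time: 6.88
tool_pos: [0.4512, 0.1924, 0.1606]
tcp_rot: [1.262, 2.876, 0.001]
wrist_force: [0.6, -1.2, -3.3]
width: 0.276
grip_force: 39.6
```

```bash
python3 - <<'E'
from h import *
from workcell import bot
s=bot.read_state(); p,R=pose(s); print(s["tool_pos"],s["width"],s["grip_force"],s["wrist_force"],s["torque"])
yaw=-.793; d=np.array([np.cos(yaw),np.sin(yaw)]); n=np.array([-d[1],d[0]])
# board mid: stand centre from top corners, projected on the wrist-measured centre line
c=np.array([.4205,.1623]); c=d*(c@d)+n*.415; bm=c-.045*d; k=c+.14*d; print("stand",c,"board_mid",bm,"knob",k)
chain(p,R,[((*bm,.16),yaw+np.pi/2),((*bm,.095),yaw+np.pi/2)])
E
```

```text
[0.4512 0.1924 0.1606] 0.27630850508486066 39.61691425734898 [ 0.6212 -1.2198 -3.3114] [ 0.0194 -0.0158  0.0095]
stand [0.4216 0.1634] board_mid [0.39   0.1954] knob [0.5198 0.0636]
[0.39   0.1954 0.16  ] 0.7777963267948965 shift [ 0.175 -0.172  0.002] turn [ 0.001  0.    -0.043] rows>=1.5
[0.39   0.1954 0.095 ] 0.7777963267948965 shift [0.   0.   0.26] turn [0. 0. 0.] rows>=1.6
```

Emit:
play_rows(
  rows=[
    [[0.06,-0.06,0],[0,0,-0.043]],
    [[0.12,-0.12,0],[0,0,-0.043]],
    [[0.175,-0.172,0],[0,0,-0.043]],
    [[0.175,-0.172,0.06],[0,0,-0.043]],
    [[0.175,-0.172,0.12],[0,0,-0.043]],
    [[0.175,-0.172,0.18],[0,0,-0.043]],
    [[0.175,-0.172,0.22],[0,0,-0.043]],
    [[0.175,-0.172,0.24],[0,0,-0.043]],
    [[0.175,-0.172,0.24],[0,0,-0.043]],
    [[0.175,-0.172,0.24],[0,0,-0.043]],
    [[0.175,-0.172,0.24],[0,0,-0.043]],
  ],
)

```text
time: 7.8
tool_pos: [0.3903, 0.1956, 0.1011]
tcp_rot: [1.213, 2.897, 0.002]
wrist_force: [0.2, 0.8, -3.0]
width: 0.271
grip_force: 39.8
```

Emit:
play_rows(
  rows=[
    [[0,0,0.01],[0,0,0]],
    [[0,0,0.02],[0,0,0]],
    [[0,0,0.03],[0,0,0]],
    [[0,0,0.04],[0,0,0]],
    [[0,0,0.044],[0,0,0]],
    [[0,0,0.044],[0,0,0]],
    [[0,0,0.044],[0,0,0]],
  ],
)

```text
time: 8.38
tool_pos: [0.3893, 0.1952, 0.0892]
tcp_rot: [-1.213, -2.898, 0.0]
wrist_force: [0.8, 0.3, -2.9]
width: 0.268
grip_force: 39.9
```

Emit:
play_rows(
  rows=[
    [[0,0,0.004],[0,0,0]],
    [[0,0,0.008],[0,0,0]],
    [[0,0,0.008],[0,0,0]],
    [[0,0,0.008],[0,0,0]],
  ],
)

```text
time: 8.72
tool_pos: [0.3894, 0.1952, 0.0872]
tcp_rot: [-1.213, -2.898, 0.0]
wrist_force: [-0.2, -0.1, -2.5]
width: 0.272
grip_force: 39.9
```

Emit:
play_rows(
  rows=[
    [[0,0,0.004],[0,0,0]],
    [[0,0,0.008],[0,0,0]],
    [[0,0,0.008],[0,0,0]],
    [[0,0,0.008],[0,0,0]],
  ],
)

```text
time: 9.05
tool_pos: [0.3897, 0.1953, 0.0856]
tcp_rot: [1.213, 2.898, 0.0]
wrist_force: [-0.2, -0.2, 0.8]
width: 0.268
grip_force: 40.4
```

Emit:
play_rows(
  rows=[
    [[0,0,0.003],[0,0,0]],
    [[0,0,0.003],[0,0,0]],
    [[0,0,0.003],[0,0,0]],
  ],
)

```text
time: 9.3
tool_pos: [0.3899, 0.1953, 0.0849]
tcp_rot: [1.213, 2.897, 0.001]
wrist_force: [0.7, -1.8, 1.7]
width: 0.272
grip_force: 40.5
```

Emit:
play_rows(
  rows=[
    [[0,0,0],[0,0,0]],
    [[0,0,0],[0,0,0]],
    [[0,0,0],[0,0,0]],
    [[0,0,0],[0,0,0]],
    [[0,0,0],[0,0,0]],
    [[0,0,0],[0,0,0]],
  ],
  claw=0.4,
)

```text
time: 9.8
tool_pos: [0.3894, 0.1953, 0.0845]
tcp_rot: [-1.213, -2.898, -0.0]
wrist_force: [-0.1, 0.6, 0.2]
width: 0.696
grip_force: 0.0
```

Emit:
play_rows(
  rows=[
    [[0,0,-0.1],[0,0,0]],
    [[0,0,-0.25],[0,0,0]],
    [[0,0,-0.4],[0,0,0]],
    [[0,0,-0.55],[0,0,0]],
    [[0,0,-0.7],[0,0,0]],
    [[0,0,-0.72],[0,0,0]],
    [[0,0,-0.72],[0,0,0]],
    [[0,0,-0.72],[0,0,0]],
    [[0,0,-0.72],[0,0,0]],
    [[0,0,-0.72],[0,0,0]],
  ],
)

```text
time: 10.63
tool_pos: [0.3882, 0.1947, 0.2622]
tcp_rot: [-1.212, -2.895, 0.005]
wrist_force: [0.1, 0.3, -0.1]
width: 0.701
grip_force: 0.0
```

```bash
python3 - <<'E'
from h import *
s,im=look('w4'); p,R=pose(s); print(p,s["tcp_rot"],s["width"],s["time"])
cv2.imwrite("pics/w4b.png",np.hstack([im[:,100:400,::-1]]))
E
```

```text
[0.3882 0.1947 0.2622] [-1.2122 -2.8952  0.0046] 0.7013642562159541 10.6333
```

View pics/w4.png

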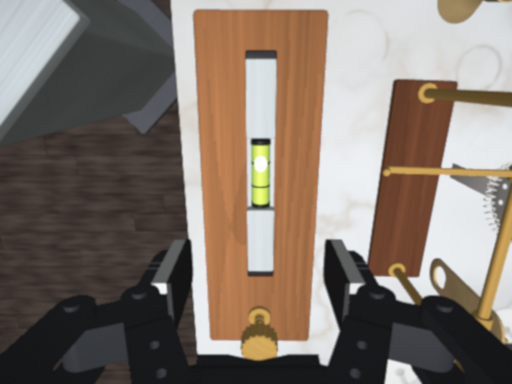

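The level lies centred on the board with the bubble displaced towards the fixed legs: row 163 against a vial mid near 175. I'll measure it and then move above the knob at (259,345).

```bash
cat >> h.py <<'E'
def bubble(name,zl=.124):
    """bubble offset (mm, + towards knob) along vial in image name; tool x must lie along the level"""
    im=cv2.imread(f"pics/{name}.png"); hsv=cv2.cvtColor(im,cv2.COLOR_BGR2HSV); Q=P(name)
    m=cv2.morphologyEx(cv2.inRange(hsv,(28,110,90),(48,255,255)),cv2.MORPH_CLOSE,np.ones((21,21),np.uint8))
    n,l,st,c=cv2.connectedComponentsWithStats(m); i=1+st[1:,4].argmax(); mm=(l==i)
    pale=mm&(hsv[:,:,1]<90)&(hsv[:,:,2]>180); dark=mm&(hsv[:,:,2]<110)
    f=lambda a:np.argwhere(a)[:,::-1]
    W=lambda a:np.array([onplane(Q,q,zl)[:2] for q in f(a)])
    V=W(mm); u=np.linalg.svd(V-V.mean(0),full_matrices=False)[2][0]; u*=np.sign(u[0]); t=V@u; mid=(np.percentile(t,.5)+np.percentile(t,99.5))/2
    b=W(pale)@u; dk=W(dark)@u if dark.any() else np.array([np.nan])
    print("vial len %.1f bubble len %.1f off %.2f mm, dark hist"%(1e3*np.ptp(t),1e3*np.ptp(b),1e3*(b.mean()-mid)),np.histogram((dk-mid)*1e3,np.arange(-32,33,4))[0],"yaw %.3f"%np.arctan2(u[1],u[0]),"mid",V.mean(0))
E
python3 - <<'E'
from h import *
from workcell import bot
bubble("w4"); s=bot.read_state(); p,R=pose(s); print(s["q"])
chain(p,R,[((.519,.063,.25),.778)])
E
```

```text
vial len 52.9 bubble len 14.9 off -10.36 mm, dark hist [0 0 0 0 0 0 0 0 0 0 0 0 0 0 1 0] yaw -0.781 mid [0.3909 0.1957]
[ 0.4075 -0.2231  2.0433 -0.      1.3254 -0.3703]
[0.519 0.063 0.25 ] 0.778 shift [-0.742  0.003  0.048] turn [-0.005 -0.002 -0.   ] rows>=4.5
```

Emit:
play_rows(
  rows=[
    [[-0.742,0.003,0.04],[0,0,0]],
    [[-0.742,0.003,0.04],[0,0,0]],
    [[-0.742,0.003,0.04],[0,0,0]],
    [[-0.742,0.003,0.04],[0,0,0]],
    [[-0.742,0.003,0.04],[0,0,0]],
    [[-0.742,0.003,0.04],[0,0,0]],
    [[-0.742,0.003,0.04],[0,0,0]],
    [[-0.742,0.003,0.04],[0,0,0]],
  ],
  claw=0.4,
)

```text
time: 11.35
tool_pos: [0.5191, 0.0639, 0.2533]
tcp_rot: [-1.213, -2.895, 0.001]
wrist_force: [-0.1, 0.6, 0.1]
width: 0.7
grip_force: 0.0
```

```bash
python3 - <<'E'
from h import *
s,im=look('w5'); p,R=pose(s); print(p,s["q"],s["time"])
hsv=cv2.cvtColor(im,cv2.COLOR_RGB2HSV)
q=P("w5")@np.array([.519,.063,.133,1]); q=q[:2]/q[2]; print("pred",q)
g=cv2.medianBlur(cv2.cvtColor(im,cv2.COLOR_RGB2GRAY),3)
m=cv2.inRange(hsv,(17,100,110),(28,255,255)); y0,x0=int(q[1])-50,int(q[0])-50
roi=np.zeros_like(m); roi[y0:y0+100,x0:x0+100]=1; m*=roi
n,l,st,c=cv2.connectedComponentsWithStats(m); i=1+st[1:,4].argmax(); print(st[i],c[i])
h=cv2.HoughCircles(g[y0:y0+100,x0:x0+100],cv2.HOUGH_GRADIENT,1,30,param1=100,param2=12,minRadius=18,maxRadius=32)
print(None if h is None else h[0]+[x0,y0,0])
cv2.imwrite("pics/w5k.png",cv2.resize(im[y0:y0+100,x0:x0+100,::-1],None,fx=4,fy=4))
E
```

```text
[0.5191 0.0639 0.2533] [ 0.0745 -0.0371  1.8966  0.0006  1.285  -0.7031] 11.35
pred [256.1345 179.5614]
[ 234  151   47   47 1608] [257.1673 175.4565]
[[260.5 173.5  25.2]]
```

View pics/w5k.png

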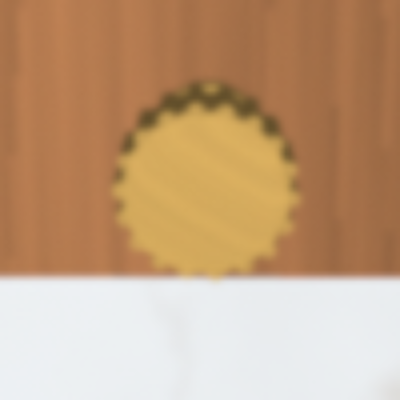

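The crop shows the fluted knob top centred at crop (209,191), which is image (258,176). That puts the knob axis near (0.518,0.0655). I'll rotate the hand CCW first to leave room for the turn, then descend.

```bash
python3 - <<'E'
from h import *
from workcell import bot
p,R=pose(bot.read_state())
print(onplane(P("w5"),(257.9,176.4),.133))
chain(p,R,[((.5184,.0655,.25),1.52),((.5184,.0655,.103),1.52)])
E
```

```text
[0.5182 0.0659 0.133 ]
[0.5184 0.0655 0.25  ] 1.52 shift [0.005 0.002 0.015] turn [-0.001 -0.002 -0.944] rows>=5.9
[0.5184 0.0655 0.103 ] 1.52 shift [0.    0.    0.588] turn [0. 0. 0.] rows>=3.5
```

Emit:
play_rows(
  rows=[
    [[0.006,0.002,0.015],[0,0,-0.944]],
    [[0.006,0.002,0.015],[0,0,-0.944]],
    [[0.006,0.002,0.015],[0,0,-0.944]],
    [[0.006,0.002,0.015],[0,0,-0.944]],
    [[0.006,0.002,0.015],[0,0,-0.944]],
    [[0.006,0.002,0.015],[0,0,-0.944]],
    [[0.006,0.002,0.1],[0,0,-0.944]],
    [[0.006,0.002,0.25],[0,0,-0.944]],
    [[0.006,0.002,0.4],[0,0,-0.944]],
    [[0.006,0.002,0.52],[0,0,-0.944]],
    [[0.006,0.002,0.6],[0,0,-0.944]],
    [[0.006,0.002,0.6],[0,0,-0.944]],
    [[0.006,0.002,0.6],[0,0,-0.944]],
    [[0.006,0.002,0.6],[0,0,-0.944]],
  ],
)

```text
time: 12.57
tool_pos: [0.5203, 0.0659, 0.1063]
tcp_rot: [0.079, 3.138, 0.001]
wrist_force: [-0.1, -0.2, 0.3]
width: 0.708
grip_force: 0.0
```

```bash
python3 - <<'E'
from h import *
from workcell import bot
s=bot.read_state(); p,R=pose(s); print(p,s["q"],s["wrist_force"])
chain(p,R,[((.5184,.0655,.103),1.52)])
E
```

```text
[0.5203 0.0659 0.1063] [ 0.0783  0.0932  2.0495  0.0001  0.9964 -1.4421] [-0.078  -0.1513  0.2843]
[0.5184 0.0655 0.103 ] 1.52 shift [ 0.008 -0.002  0.013] turn [0.001 0.003 0.001] rows>=0.1
```

Emit:
play_rows(
  rows=[
    [[0.006,-0.002,0.012],[0,0,0]],
    [[0.006,-0.002,0.012],[0,0,0]],
    [[0.006,-0.002,0.012],[0,0,0]],
  ],
)

```text
time: 12.82
tool_pos: [0.5188, 0.0648, 0.1029]
tcp_rot: [0.081, 3.138, 0.0]
wrist_force: [0.9, 0.1, -0.5]
width: 0.703
grip_force: 0.0
```

Emit:
play_rows(
  rows=[
    [[0,0,0],[0,0,0]],
    [[0,0,0],[0,0,0]],
    [[0,0,0],[0,0,0]],
    [[0,0,0],[0,0,0]],
    [[0,0,0],[0,0,0]],
    [[0,0,0],[0,0,0]],
    [[0,0,0],[0,0,0]],
  ],
  claw=-1,
  newtons=30,
)

```text
time: 13.4
tool_pos: [0.5186, 0.0645, 0.1023]
tcp_rot: [0.081, 3.139, -0.0]
wrist_force: [-1.1, -1.5, 5.4]
width: 0.421
grip_force: 29.9
```

Emit:
play_rows(
  rows=[
    [[0,0,0],[0,0,0.1]],
    [[0,0,0],[0,0,0.2]],
    [[0,0,0],[0,0,0.3]],
    [[0,0,-0.001],[0,0,0.4]],
    [[0,0,-0.002],[0,0,0.5]],
    [[0,0,-0.003],[0,0,0.6]],
    [[0,0,-0.004],[0,0,0.7]],
    [[0,0,-0.005],[0,0,0.8]],
    [[0,0,-0.005],[0,0,0.86]],
    [[0,0,-0.005],[0,0,0.86]],
    [[0,0,-0.005],[0,0,0.86]],
  ],
)

```text
time: 14.32
tool_pos: [0.5177, 0.0643, 0.1024]
tcp_rot: [-1.115, -2.937, 0.001]
wrist_force: [0.0, -1.8, 0.2]
width: 0.423
grip_force: 30.0
```

Emit:
play_rows(
  rows=[
    [[0,0,0],[0,0,0.1]],
    [[0,0,0],[0,0,0.2]],
    [[0,0,0],[0,0,0.3]],
    [[0,0,-0.001],[0,0,0.4]],
    [[0,0,-0.002],[0,0,0.5]],
    [[0,0,-0.003],[0,0,0.6]],
    [[0,0,-0.004],[0,0,0.7]],
    [[0,0,-0.005],[0,0,0.8]],
    [[0,0,-0.005],[0,0,0.86]],
    [[0,0,-0.005],[0,0,0.86]],
    [[0,0,-0.005],[0,0,0.86]],
  ],
)

```text
time: 15.23
tool_pos: [0.5168, 0.0646, 0.1026]
tcp_rot: [-2.023, -2.401, 0.002]
wrist_force: [1.4, -1.1, -6.2]
width: 0.426
grip_force: 30.7
```

```bash
python3 - <<'E'
from h import *
from workcell import bot,cams
s=bot.read_state(); print(s["q"],s["wrist_force"],s["torque"])
for n in("top","scene"):
    c=cams.read_camera(n); cv2.imwrite(f"pics/{n}2.png",c["image"][:,:,::-1])
E
```

```text
[ 0.0764  0.0939  2.0563  0.0001  0.9937 -0.0941] [ 1.3931 -1.0671 -6.1801] [-0.259  -0.1224 -0.0699]
```

Emit:
play_rows(
  rows=[
    [[0,0,0.003],[0,0,0.1]],
    [[0,0,0.005],[0,0,0.2]],
    [[0,0,0.005],[0,0,0.3]],
    [[0,0,0.005],[0,0,0.4]],
    [[0,0,0.005],[0,0,0.5]],
    [[0,0,0.005],[0,0,0.6]],
    [[0,0,0.005],[0,0,0.7]],
    [[0,0,0.005],[0,0,0.8]],
    [[0,0,0.005],[0,0,0.86]],
    [[0,0,0.005],[0,0,0.86]],
    [[0,0,0.005],[0,0,0.86]],
  ],
)

```text
time: 16.25
tool_pos: [0.5169, 0.0649, 0.1025]
tcp_rot: [-2.705, -1.595, 0.003]
wrist_force: [-2.4, 1.1, -2.6]
width: 0.423
grip_force: 31.3
```

Emit:
play_rows(
  rows=[
    [[0,0,0.002],[0,0,0.1]],
    [[0,0,0.003],[0,0,0.2]],
    [[0,0,0.003],[0,0,0.3]],
    [[0,0,0.003],[0,0,0.4]],
    [[0,0,0.003],[0,0,0.5]],
    [[0,0,0.003],[0,0,0.6]],
    [[0,0,0.003],[0,0,0.7]],
    [[0,0,0.003],[0,0,0.8]],
    [[0,0,0.003],[0,0,0.84]],
    [[0,0,0.003],[0,0,0.84]],
    [[0,0,0.003],[0,0,0.84]],
  ],
)

```text
time: 17.17
tool_pos: [0.5174, 0.0652, 0.1023]
tcp_rot: [-3.076, -0.633, 0.001]
wrist_force: [-4.7, 2.1, 2.6]
width: 0.425
grip_force: 31.7
```

Emit:
play_rows(
  rows=[
    [[0,0,0],[0,0,0]],
    [[0,0,0],[0,0,0]],
    [[0,0,0],[0,0,0]],
    [[0,0,0],[0,0,0]],
    [[0,0,0],[0,0,0]],
    [[0,0,0],[0,0,0]],
  ],
  claw=0.4,
)

```text
time: 17.67
tool_pos: [0.5182, 0.0645, 0.1022]
tcp_rot: [3.077, 0.63, 0.001]
wrist_force: [0.3, -0.3, 0.1]
width: 0.7
grip_force: 0.0
```

Emit:
play_rows(
  rows=[
    [[0,0,-0.1],[0,0,0]],
    [[0,0,-0.25],[0,0,0]],
    [[0,0,-0.4],[0,0,0]],
    [[0,0,-0.55],[0,0,0]],
    [[0,0,-0.62],[0,0,0]],
    [[0,0,-0.62],[0,0,0]],
    [[0,0,-0.62],[0,0,0]],
    [[0,0,-0.62],[0,0,0]],
  ],
)

```text
time: 18.33
tool_pos: [0.5172, 0.0645, 0.2558]
tcp_rot: [-3.078, -0.63, 0.003]
wrist_force: [-0.7, -0.0, -0.6]
width: 0.703
grip_force: 0.0
```

```bash
python3 - <<'E'
from h import *
from workcell import bot
s=bot.read_state(); p,R=pose(s); print(p,s["tcp_rot"],s["q"],s["time"])
a=-np.pi/4
chain(p,R,[((.458,.127,.26),-.18),((.389,.195,.262),.778)])
E
```

```text
[0.5172 0.0645 0.2558] [-3.0775 -0.6303  0.0027] [ 0.0763 -0.0429  1.8974 -0.      1.2888  1.2431] 18.3333
[0.458 0.127 0.26 ] -0.18 shift [-0.12  -0.323 -0.016] turn [-0.002  0.002 -1.256] rows>=7.9
[0.389 0.195 0.262] 0.778 shift [ 0.218 -0.32  -0.008] turn [ 0.    0.   -1.22] rows>=7.7
```

Emit:
play_rows(
  rows=[
    [[0,0,0],[0,0,-0.83]],
    [[0,0,0],[0,0,-0.83]],
    [[0,0,0],[0,0,-0.83]],
    [[0,0,0],[0,0,-0.83]],
    [[0,0,0],[0,0,-0.83]],
    [[0,0,0],[0,0,-0.83]],
  ],
)

```text
time: 18.83
tool_pos: [0.5164, 0.0645, 0.254]
tcp_rot: [-2.708, -1.589, 0.007]
wrist_force: [-0.0, 0.0, 0.1]
width: 0.698
grip_force: 0.0
```

Emit:
play_rows(
  rows=[
    [[0,0,0],[0,0,-0.83]],
    [[0,0,0],[0,0,-0.83]],
    [[0,0,0],[0,0,-0.83]],
    [[0,0,0],[0,0,-0.83]],
    [[0,0,0],[0,0,-0.83]],
    [[0,0,0],[0,0,-0.83]],
  ],
)

```text
time: 19.33
tool_pos: [0.5164, 0.0645, 0.254]
tcp_rot: [-2.055, -2.371, 0.006]
wrist_force: [-0.0, -0.2, 0.1]
width: 0.701
grip_force: 0.0
```

Emit:
play_rows(
  rows=[
    [[0.59,-0.44,-0.03],[0,0,-0.82]],
    [[0.59,-0.44,-0.03],[0,0,-0.82]],
    [[0.59,-0.44,-0.03],[0,0,-0.82]],
    [[0.59,-0.44,-0.03],[0,0,-0.82]],
    [[0.59,-0.44,-0.03],[0,0,-0.82]],
    [[0.59,-0.44,-0.03],[0,0,-0.82]],
    [[0.59,-0.44,-0.03],[0,0,-0.82]],
    [[0.59,-0.44,-0.03],[0,0,-0.82]],
    [[0.59,-0.44,-0.03],[0,0,-0.82]],
  ],
)

```text
time: 20.08
tool_pos: [0.3892, 0.1949, 0.2635]
tcp_rot: [-1.212, -2.897, 0.002]
wrist_force: [-0.0, -0.7, 0.2]
width: 0.699
grip_force: 0.0
```

```bash
python3 - <<'E'
from h import *
s,im=look('w6'); p,R=pose(s); print(p,s["tcp_rot"],s["q"],s["time"])
bubble("w6",.126)
a=[cv2.imread(f'pics/{n}.png')[110:240,220:300] for n in("w4","w6")]
cv2.imwrite("pics/b1.png",cv2.resize(np.hstack(a),None,fx=4,fy=4,interpolation=cv2.INTER_CUBIC))
E
```

```text
[0.3892 0.1949 0.2635] [-1.2122 -2.8974  0.0025] [ 0.4074 -0.2237  2.0415 -0.0005  1.3255 -0.3708] 20.0833
vial len 53.2 bubble len 15.1 off 0.28 mm, dark hist [0 9 0 0 0 2 0 0 0 0 0 0 0 0 2 0] yaw -0.791 mid [0.3893 0.1971]
```

View pics/b1.png

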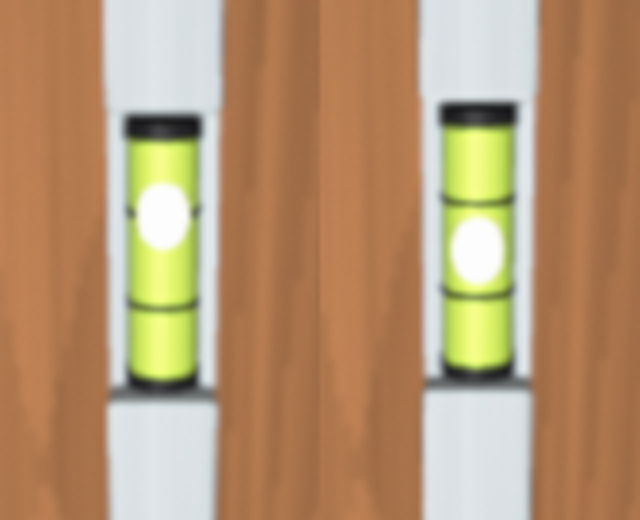

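The bubble now stands centred between its lines: lines at crop rows 202 and 295, bubble at 250. Next I'll shut the fingers and press on the solid top edge 55 mm from the middle, on the fixed-leg side.

```bash
python3 - <<'E'
from h import *
from workcell import bot
p,R=pose(bot.read_state())
chain(p,R,[((.3506,.2356,.20),.778),((.3506,.2356,.135),.778)])
E
```

```text
[0.3506 0.2356 0.2   ] 0.778 shift [0.225 0.005 0.255] turn [-0.002 -0.     0.   ] rows>=2.0
[0.3506 0.2356 0.135 ] 0.778 shift [0.   0.   0.26] turn [0. 0. 0.] rows>=1.6
```

Emit:
play_rows(
  rows=[
    [[0.08,0.005,0],[0,0,0]],
    [[0.16,0.005,0.05],[0,0,0]],
    [[0.225,0.005,0.15],[0,0,0]],
    [[0.225,0.005,0.25],[0,0,0]],
    [[0.225,0.005,0.25],[0,0,0]],
    [[0.225,0.005,0.25],[0,0,0]],
    [[0.225,0.005,0.25],[0,0,0]],
    [[0.225,0.005,0.25],[0,0,0]],
    [[0.225,0.005,0.25],[0,0,0]],
    [[0.225,0.005,0.25],[0,0,0]],
    [[0.225,0.005,0.3],[0,0,0]],
    [[0.225,0.005,0.38],[0,0,0]],
    [[0.225,0.005,0.44],[0,0,0]],
    [[0.225,0.005,0.48],[0,0,0]],
    [[0.225,0.005,0.48],[0,0,0]],
    [[0.225,0.005,0.48],[0,0,0]],
    [[0.225,0.005,0.48],[0,0,0]],
  ],
  claw=-1,
  newtons=20,
)

```text
time: 21.55
tool_pos: [0.3509, 0.237, 0.1456]
tcp_rot: [1.208, 2.899, 0.002]
wrist_force: [0.8, -0.5, -0.1]
width: 0.001
grip_force: 0.0
```

Emit:
play_rows(
  rows=[
    [[0,-0.005,0.02],[0,0,0]],
    [[0,-0.005,0.04],[0,0,0]],
    [[0,-0.005,0.056],[0,0,0]],
    [[0,-0.005,0.06],[0,0,0]],
    [[0,-0.005,0.06],[0,0,0]],
    [[0,-0.005,0.06],[0,0,0]],
  ],
)

```text
time: 22.05
tool_pos: [0.3491, 0.2356, 0.1294]
tcp_rot: [-1.209, -2.9, 0.0]
wrist_force: [-0.2, 0.3, 0.7]
width: 0.002
grip_force: 0.0
```

Emit:
play_rows(
  rows=[
    [[0,0,0.004],[0,0,0]],
    [[0,0,0.008],[0,0,0]],
    [[0,0,0.008],[0,0,0]],
    [[0,0,0.008],[0,0,0]],
    [[0,0,0.008],[0,0,0]],
  ],
)

```text
time: 22.47
tool_pos: [0.3494, 0.2358, 0.1277]
tcp_rot: [1.209, 2.9, 0.001]
wrist_force: [0.5, 0.4, -0.4]
width: -0.002
grip_force: 0.3
```

Emit:
play_rows(
  rows=[
    [[0,0,0.004],[0,0,0]],
    [[0,0,0.008],[0,0,0]],
    [[0,0,0.008],[0,0,0]],
    [[0,0,0.008],[0,0,0]],
    [[0,0,0.008],[0,0,0]],
  ],
)

```text
time: 22.88
tool_pos: [0.3499, 0.2363, 0.1276]
tcp_rot: [1.208, 2.899, 0.002]
wrist_force: [-4.3, -1.5, 12.8]
width: 0.002
grip_force: 6.2
```

Emit:
play_rows(
  rows=[
    [[0,0,-0.001],[0,0,0]],
    [[0,0,-0.001],[0,0,0]],
    [[0,0,-0.001],[0,0,0]],
    [[0,0,-0.001],[0,0,0]],
    [[0,0,-0.001],[0,0,0]],
    [[0,0,-0.001],[0,0,0]],
    [[0,0,-0.001],[0,0,0]],
    [[0,0,-0.001],[0,0,0]],
    [[0,0,-0.001],[0,0,0]],
    [[0,0,-0.001],[0,0,0]],
    [[0,0,-0.001],[0,0,0]],
    [[0,0,-0.001],[0,0,0]],
  ],
)

```text
time: 23.88
tool_pos: [0.3498, 0.2362, 0.1276]
tcp_rot: [1.208, 2.899, 0.002]
wrist_force: [-3.8, -0.8, 10.6]
width: -0.005
grip_force: 5.5
```

```bash
python3 - <<'E'
from h import *
from workcell import cams
s,im=look('w7'); print(s["wrist_force"],s["tool_pos"],s["joint_vel"],s["time"])
try: bubble("w7",.126)
except Exception as e: print(e)
c=cams.read_camera("top"); i=c["image"]; cv2.imwrite("pics/top7.png",i[:,:,::-1])
a=np.hstack([cv2.resize(im,(400,300)),cv2.resize(i[165:315,175:375],(400,300))]); cv2.imwrite("pics/fin.png",a[:,:,::-1])
E
```

```text
[-3.7967 -0.8018 10.5758] [0.3498 0.2362 0.1276] [-0.0006  0.001   0.0004  0.0012  0.0014 -0.0014] 23.8833
vial len 22.0 bubble len 14.3 off 2.32 mm, dark hist [ 0  0  0  0  0  8 11  0  0  0  4  0  0  0  0  0] yaw -0.790 mid [0.3898 0.197 ]
```

View pics/fin.png

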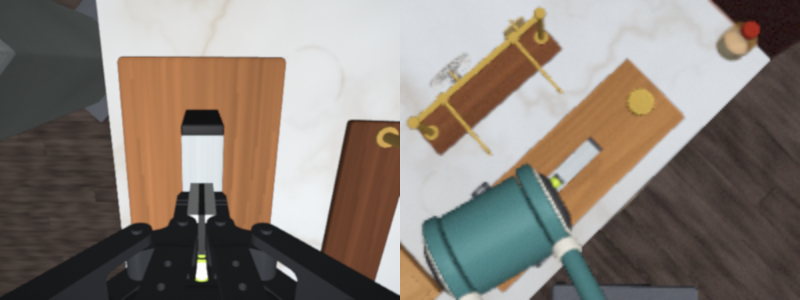

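The final view shows the fingertips centred on the level's top edge, with part of the vial visible at (202,268). I'll check the bubble numerically against the visible line.

```bash
python3 - <<'E'
from h import *
for n in("w6","w7"):
    im=cv2.imread(f"pics/{n}.png"); Q=P(n); u=np.array([np.cos(-.79),np.sin(-.79)]); o=np.array([.3893,.1971]); print(n)
    for k in np.arange(-16,17,1.):
        p=[]
        for e in(-4,0,4):
            x=Q@np.r_[o+u*k/1e3+e/1e3*np.array([-u[1],u[0]]),.127,1]; x=x[:2]/x[2]
            p.append(tuple(int(c) for c in cv2.getRectSubPix(im,(1,1),tuple(map(float,x)))[0,0]) if x[1]<383 else None)
        print(k,p)
E
```

```text
w6
-16.0 [(101, 238, 216), (137, 252, 245), (97, 233, 208)]
-15.0 [(101, 238, 216), (137, 252, 244), (97, 233, 208)]
-14.0 [(101, 238, 216), (137, 252, 244), (98, 233, 209)]
-13.0 [(101, 239, 216), (137, 253, 245), (98, 234, 209)]
-12.0 [(99, 236, 211), (135, 253, 243), (95, 231, 204)]
-11.0 [(86, 209, 179), (123, 244, 229), (82, 202, 173)]
-10.0 [(66, 149, 128), (98, 186, 166), (62, 142, 123)]
-9.0 [(77, 183, 158), (100, 193, 175), (74, 175, 151)]
-8.0 [(97, 232, 205), (131, 243, 230), (92, 225, 197)]
-7.0 [(108, 238, 217), (182, 253, 246), (102, 233, 210)]
-6.0 [(137, 238, 222), (237, 253, 251), (127, 234, 216)]
-5.0 [(185, 240, 232), (252, 253, 253), (174, 239, 228)]
-4.0 [(225, 245, 242), (253, 253, 253), (214, 244, 239)]
-3.0 [(240, 249, 248), (253, 253, 253), (235, 247, 246)]
-2.0 [(247, 251, 251), (253, 253, 253), (243, 250, 249)]
-1.0 [(250, 252, 252), (253, 253, 253), (246, 251, 251)]
0.0 [(251, 252, 252), (253, 253, 253), (248, 252, 252)]
1.0 [(251, 252, 252), (253, 253, 253), (248, 252, 252)]
2.0 [(250, 252, 252), (253, 253, 253), (247, 252, 251)]
3.0 [(247, 252, 251), (25
[... 1737 characters left out ...]
253, 253, 253), (135, 136, 136)]
4.0 [(103, 104, 103), (253, 253, 253), (150, 153, 152)]
5.0 [(118, 124, 124), (253, 253, 253), (178, 185, 185)]
6.0 [(114, 133, 129), (253, 252, 252), (181, 201, 198)]
7.0 [(74, 130, 116), (253, 252, 253), (134, 195, 181)]
8.0 [(58, 142, 122), (245, 252, 251), (83, 186, 161)]
9.0 [(48, 112, 96), (149, 240, 223), (59, 141, 121)]
10.0 [(30, 41, 37), (65, 155, 132), (34, 60, 52)]
11.0 [(28, 25, 24), (32, 48, 42), (29, 27, 26)]
12.0 [(29, 26, 25), (27, 25, 24), (28, 26, 24)]
13.0 [(24, 23, 21), (25, 23, 22), (24, 22, 22)]
14.0 [(25, 23, 22), (23, 21, 21), (23, 22, 21)]
15.0 [(24, 22, 21), (24, 23, 21), (25, 24, 22)]
16.0 [(25, 23, 22), (25, 23, 22), (25, 23, 23)]
```

```bash
python3 -c "
from workcell import bot
print(bot.read_state()['wrist_force']); print(bot.finish_job())"
```

```text
[-3.07578437 -1.3497291  11.00831738]
the job is handed in; nothing more can be done
None
```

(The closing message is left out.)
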